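Serve two drum beads with the spring tongs

ROBOT

A 7-joint arm with a two-finger parallel gripper is mounted at the origin on the work surface. World frame = base frame: x ahead of the robot, y to its left, z up, the work surface at z = 0. Lengths are in m, angles in rad, forces in N, time in s.
With the tool pointing down it reaches from about 0.4 to 0.85 m from the base axis. Payload 10.4 kg.
Tool frame: the origin (TCP) lies midway between the tips of the shut fingers; the grasp point (between the pads) lies 19 mm behind it (grasp_offset is the distance from the TCP to the grasp point, in m); z points along the fingers, y is the direction in which the jaws open and shut (so a half turn about z gives the same grasp; the last joint's range is limited). The gripper opens to 87 mm and grips with 3 to 60 N. Pads are 19 mm wide; open, the fingers measure 117 mm over their backs; the gripper's body (75 mm by 190 mm) begins 51 mm behind the grasp point.
Start: joints at [1.238, 0.332, -0.065, 1.46, 0.022, 1.35, -0.088], TCP at [0.191, -0.595, 0.223] pointing down, gripper open.
Joint ranges: [-2.6, 2.6], [-0.5, 2.12], [-1.47, 1.34], [0.16, 2.42], [-1.27, 4.41], [0.06, 2.06], [-2.6, 2.6]. Speed limits (rad/s): [2.22, 2.22, 2.79, 2.79, 3.14, 3.14, 3.14].

INTERFACE

Orientations are given as [roll, pitch, yaw] about the fixed x, y, z axes, in that order (R = Rz(yaw) Ry(pitch) Rx(roll)).
In Python, from plant import * gives the robot as it stands. The module is installed in compiled form; this text tells all that it offers. Calls block until the motion is done:
- reach(position, orientation): joint-space move of the TCP to a pose.
- movel(position, ori=None, velocity=0.15): straight line of the TCP; ori=None keeps the orientation; velocity is the mean speed in m/s.
- movej(angles): joint-space move.
- gripper_open() and grasp(newtons=None): open the fingers fully, or close them until they stop; newtons is the grip in N (None keeps the last).
- wait(seconds).
- ik(position, orientation): joint angles nearest the present ones, or None.
- get_image(name): name is "scene" or "top" or "wrist"; returns a dict with "image" (420x560x3 uint8, blue, green, red), "intrinsics" (3x3 intrinsics, pixels), "extrinsics" (4x4, takes a point from world to camera coordinates); the wrist camera has in their place "hand_eye" (4x4, takes a point from camera to tool coordinates, whose origin is the TCP and whose axes are the flange's). Camera axes: x right, y down, z forward; pixel columns grow to the right and rows downward; lengths in m; the calibration is good to about 2 mm. A picture is of the moment at which its call begins: read the wrist's pose just before it. There is no depth.
A pose or a line that the arm cannot do raises IKError and nothing moves.
- hand_in(): hands the job in, once; it reports no verdict.
Readings, each from a call of its own:
- current_time(): time.
- current_q(): joint angles.
- current_joint_vel(): joint speeds.
- current_tau(): joint torques, N m.
- current_eef_pos(): TCP position.
- current_tcp_rot(): TCP orientation.
- current_force(): force on the tool from outside, world axes, zero at the start.
- current_wrist_torque(): the same for the moment, N m.
- current_opening(): finger opening in m.
Only numpy, scipy, OpenCV 4.12 (cv2) and the standard library are available. Lean on these libraries where they do the work, as an engineer would, in place of code of your own. Each camera call takes 0.05 s, during which the arm holds its last target. There are 200 camera calls.

TASK

Take the spring tongs out of their holder and use them to bring the two drum-shaped (round) wooden beads from the tray, one at a time, to the steel dish of the scale, setting each down gently so that it stands on its end inside the dish. Handle the beads with the tongs only, leave the square bead, the bar bead and the other things on the counter where they are, and finish by standing the tongs back in their holder.

Things in the scene. Friction and masses are not known exactly. Their poses are not given: they have to be found in the camera images.
- tongs: spring tongs, 126 mm tall, 66 g, standing tips down: steel bow on top (16 x 36 x 7 mm), two straight arms (14 mm wide in x, 4 mm thick) hinged 120 mm above the tips, one each side in y, so the jaws close along y. Origin: midway between the tips at tip level, z up. Open, the tips are 51 mm apart (59 mm outside)
- tongs_grip (a point): place to grip the tongs: midway between the black rubber thumb pads (18 mm wide, 30 mm tall) on the arms' outer faces, 90 mm above the tips; axes as the tongs', grip from above, fingers closing along y. Over the pads: 44 mm open, 37 mm with a 22 mm bead in the jaws; the tip gap changes four times as much
- jaw_l (a joint): angle of the tongs' +y arm: 0 sprung open, 0.12 rad arm parallel to the tongs' axis (both there: 22 mm tip gap), 0.205 shut. Preloaded springs: squeezed at the pads by under about 6 N the jaws stay fully open, about 9 N closes them to 22 mm; 15 to 25 N holds a bead firmly
- jaw_r (a joint): the same for the -y arm
- holder: the tongs' stand: open-topped black box fixed to the counter, outside 34 mm (x) x 82 mm (y) x 45 mm tall, walls and floor 4 mm (inside 26 x 74 mm). Origin: centre of its underside, on the counter. The tongs stand in it with their tips on its floor and their y along its y, either way round
- tray: shallow grey plastic tray fixed to the counter, outside 160 mm (x) x 250 mm (y) x 18 mm tall, walls and floor 4 mm. Origin: centre of its underside. Four loose beads of the same wood stand in it in two rows: 70 mm apart along the tray's x, 104 mm along its y, each up to 10 mm off; jaws opening along the tray's y clear the neighbours
- drum1: wooden drum bead: upright cylinder, 22 mm diameter, 22 mm tall, about 14 g, a small dark spot on its top. Origin: centre of its underside; z along its axis. One of the two to be served
- drum2: the other wooden drum bead, the same in all respects. To be served too
- block: square wooden bead, a 20 mm cube, in the tray; leave it. Origin: centre of its underside
- bar: wooden bar bead, 36 x 14 x 14 mm (long in its x), in the tray; leave it. Origin: centre of its underside
- scale: white counter scale fixed to the counter, 220 mm (x) x 160 mm (y), casing 44 mm tall, with a round steel dish on it; display and keys on its -x part. Origin: centre of its underside
- dish (a point): centre of the dish's flat inner floor, 54 mm above the counter, 30 mm to the scale's +x from its centre. The floor is flat to a radius of 69 mm; the rim stands 8 mm above the floor, 76 mm outer radius. Axes as the scale's, z up
- tape: bystander: clear roll of tape lying on the counter, 90 mm diameter, 19 mm tall. Origin: centre of its underside
- pencils: bystander: red round cup, 76 mm diameter, 95 mm tall, with pencils standing up to 170 mm high. Origin: centre of its underside
Mind the look-alikes: they are no part of the job. There is more than one size of the tongs; the job needs the larger.

How it is judged:
On the way, in this order (a step that is already met when the one before it is completed fails the run):
1. the tongs are out of the holder (z of tongs in the frame of holder above 0.055 m), for 0.1 s.
2. one drum bead is lifted clear of the tray in the tongs' jaws (((contact force between drum1 and tongs above 0.2 N and z of drum1 in the frame of tray above 0.045 m) or (contact force between drum2 and tongs above 0.2 N and z of drum2 in the frame of tray above 0.045 m))), for 0.2 s.
3. one drum bead stands in the dish, let go (((horizontal distance between drum1 and dish below 0.068 m and z of drum1 in the frame of dish between -0.005 and 0.027 m and angle between the z axis of drum1 and the z axis of dish, either way round below 0.2 rad and linear speed of drum1 below 0.03 m/s and contact force between drum1 and tongs below 0.05 N) or (horizontal distance between drum2 and dish below 0.068 m and z of drum2 in the frame of dish between -0.005 and 0.027 m and angle between the z axis of drum2 and the z axis of dish, either way round below 0.2 rad and linear speed of drum2 below 0.03 m/s and contact force between drum2 and tongs below 0.05 N))), for 0.2 s.
4. the other drum bead is lifted clear of the tray in the tongs' jaws ((((horizontal distance between drum1 and dish below 0.068 m and z of drum1 in the frame of dish between -0.005 and 0.027 m and angle between the z axis of drum1 and the z axis of dish, either way round below 0.2 rad and linear speed of drum1 below 0.03 m/s and contact force between drum1 and tongs below 0.05 N) and (contact force between drum2 and tongs above 0.2 N and z of drum2 in the frame of tray above 0.045 m)) or ((horizontal distance between drum2 and dish below 0.068 m and z of drum2 in the frame of dish between -0.005 and 0.027 m and angle between the z axis of drum2 and the z axis of dish, either way round below 0.2 rad and linear speed of drum2 below 0.03 m/s and contact force between drum2 and tongs below 0.05 N) and (contact force between drum1 and tongs above 0.2 N and z of drum1 in the frame of tray above 0.045 m)))), for 0.2 s.
5. both drum beads stand in the dish, let go (horizontal distance between each of drum1, drum2 and dish below 0.068 m and z of drum1 in the frame of dish between -0.005 and 0.027 m and angle between the z axis of each of drum1, drum2 and the z axis of dish, either way round below 0.2 rad and linear speed of each of drum1, drum2 below 0.03 m/s and contact force between each of drum1, drum2 and tongs below 0.05 N and z of drum2 in the frame of dish between -0.005 and 0.027 m), for 0.2 s.
At the end, for the whole second after the job is handed in: Both drum beads stand on end (within 0.2 rad) on the dish's floor, at rest, inside the rim; the tongs stand in their holder, tips on its floor (within 10 mm), upright within 0.25 rad, at rest (all of step 5 and horizontal distance between tongs and holder below 0.022 m and z of tongs in the frame of holder below 0.014 m and angle between tongs's own z axis and vertical below 0.25 rad and linear speed of tongs below 0.03 m/s); the robot touches nothing.
It fails at once if a drum bead touched by the gripper's fingers (contact force between the fingers and drum1 above 0.3 N or contact force between the fingers and drum2 above 0.3 N).
It fails at once if a drum bead dropped or thrown into the dish (faster than 0.65 m/s just above it) ((horizontal distance between drum1 and dish below 0.08 m and z of drum1 in the frame of dish below 0.05 m and linear speed of drum1 above 0.65 m/s) or (horizontal distance between drum2 and dish below 0.08 m and z of drum2 in the frame of dish below 0.05 m and linear speed of drum2 above 0.65 m/s)).
It fails at once if the square or the bar bead shifted by more than 20 mm (distance of any of block, bar from where it was at the start of the episode above 0.02 m).
It fails at once if the tape roll or the pencil cup shifted by more than 30 mm (distance of any of tape, pencils from where it was at the start of the episode above 0.03 m).
It also fails if it takes over 67 s, if anything falls off the work surface, if the arm or the gripper's body presses on something with over 40 N, if the wrist force passes 120 N, or if a joint passes its speed limit or range.

## Working session

There is one attempt and no reset: what is moved stays moved. The work goes in short steps, each a Python script; the robot and the scene stay as the last script left them, time stands still between calls to the robot, and variables do not carry over. Pictures are saved under pics/ and viewed, about 8 in all and at most 12, crops included, and the job is handed in when it is done.

```bash
mkdir -p pics; ls; python3 - <<'E'
from plant import *
import cv2,numpy as np
for n in("top","scene"):
    d=get_image(n); cv2.imwrite(f"pics/{n}0.png",d["image"]); np.savez(f"{n}.npz",K=d["intrinsics"],E=d["extrinsics"],im=d["image"])
    print(n,d["intrinsics"],np.round(d["extrinsics"],3))
print(current_time(),current_eef_pos(),current_tcp_rot(),current_opening())
E
```

```text
pics
top [[481.89081794   0.         288.10765819]
 [  0.         481.89081794 201.7941638 ]
 [  0.           0.           1.        ]] [[ 0.004 -1.    -0.012 -0.043]
 [-0.993 -0.003 -0.114  0.578]
 [ 0.114  0.012 -0.993  1.294]
 [ 0.     0.     0.     1.   ]]
scene [[519.95107357   0.         282.08640153]
 [  0.         519.95107357 211.16532567]
 [  0.           0.           1.        ]] [[ 0.209  0.978  0.01  -0.077]
 [ 0.731 -0.149 -0.666 -0.343]
 [-0.65   0.147 -0.746  1.706]
 [ 0.     0.     0.     1.   ]]
0.1 [ 0.19041889 -0.59493832  0.22183238] [-3.14032784e+00  5.73421352e-05  3.09763400e-01] 0.08729643096912662
```

View pics/top0.png

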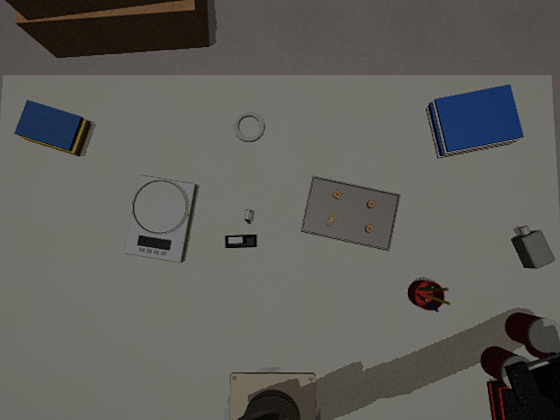

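View pics/scene0.png

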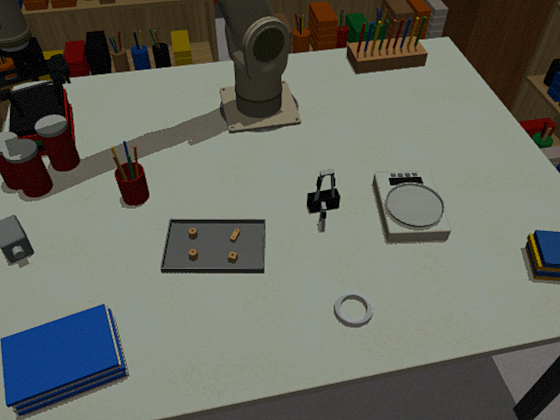

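The top view shows the scale at (160,215), the tray at (350,213), the tape at (249,127) and the pencils at (428,294). Two things could be the tongs: one in the black holder at (240,241), and a small silver thing at (249,215). In the tray, the beads are at (337,195), (371,204), (369,228) and (332,219). I'll check these in one enlarged composite.

```bash
python3 - <<'E'
import cv2,numpy as np
t=np.load("top.npz")["im"];s=np.load("scene.npz")["im"]
r=lambda im,x,y,w,h,W,H:cv2.resize(im[y:y+h,x:x+w],(W,H),interpolation=cv2.INTER_CUBIC)
a=r(t,215,200,50,55,273,300); b=r(t,300,174,104,78,400,300)
c=r(s,295,160,60,80,225,300); d=r(s,160,210,110,66,500,300)
A=np.hstack([a,b]);B=np.hstack([c,d]);W=max(A.shape[1],B.shape[1])
p=lambda m:cv2.copyMakeBorder(m,0,0,0,W-m.shape[1],0)
cv2.imwrite("pics/crop.png",cv2.convertScaleAbs(np.vstack([p(A),p(B)]),alpha=1.4))
E
```

```text
(no output)
```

View pics/crop.png

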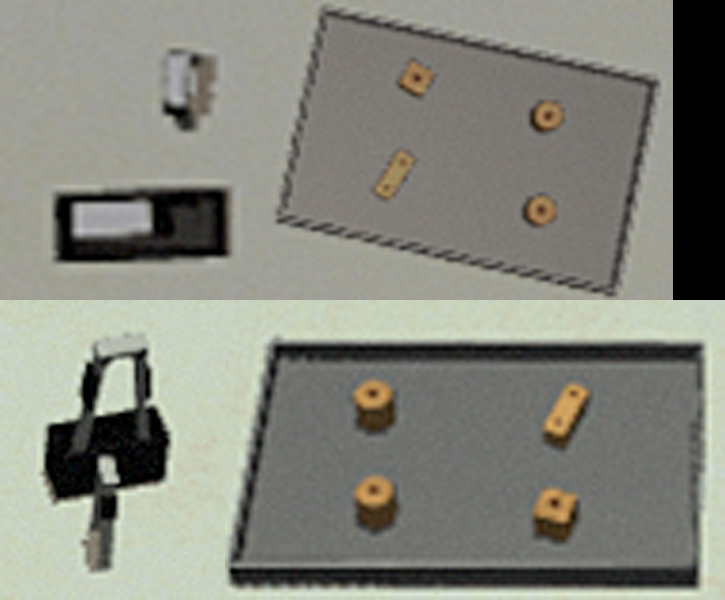

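The larger tongs stand in the black holder. The smaller pair stands free behind it at top (249,215), so I'll leave it. The two drums are the right-hand beads, at top (371,204) and (369,228). The square is at (337,195) and the bar at (332,219). Next I'll measure them all.

```bash
cat > h.py <<'E'
import numpy as np,cv2
def plane(px,K,E,z):
    """pixels -> world points on height z (E world->camera)"""
    px=np.atleast_2d(px).astype(float); R,t=E[:3,:3],E[:3,3]; C=-R.T@t
    d=np.c_[(px-K[:2,2])/[K[0,0],K[1,1]],np.ones(len(px))]@R
    return (C+d*((z-C[2])/d[:,2])[:,None])[:,:2]
def rect(mask,K,E,z):
    c=max(cv2.findContours(mask.astype(np.uint8),cv2.RETR_EXTERNAL,cv2.CHAIN_APPROX_NONE)[0],key=cv2.contourArea)
    P=plane(c[:,0],K,E,z); (m,s,a)=cv2.minAreaRect((P*1000).astype(np.float32))
    if s[0]>s[1]: s=s[::-1]; a-=90   # short side = x
    return np.round(np.array(m)/1000,4),np.round(s,1),round((a+90)%180-90,1)
E
python3 - <<'E'
from h import *
d=np.load("top.npz");K,E,im=d["K"],d["E"],d["im"]
g=im.astype(int);gray=g.mean(2)
def win(m,x,y,w,h): o=np.zeros_like(m);o[y:y+h,x:x+w]=m[y:y+h,x:x+w];return o
print("holder",rect(win(gray<75,218,228,48,26),K,E,.045))
print("bow",rect(win(gray>110,227,234,20,14),K,E,.13))
print("tongs-small",plane([249,215],K,E,.07))
print("tray",rect(win(gray<105,295,170,110,85),K,E,.018))
sat=(g[...,2]-g[...,0])>35
n,l,st,ce=cv2.connectedComponentsWithStats(win(sat,303,178,95,72).astype(np.uint8))
for i in range(1,n): print("bead",st[i][4],ce[i],plane(ce[i],K,E,.022))
print("dish circ")
gb=cv2.medianBlur(gray.astype(np.uint8),3)[170:270,115:205]
c=cv2.HoughCircles(gb,cv2.HOUGH_GRADIENT,1,50,param1=80,param2=15,minRadius=24,maxRadius=33)
print(c); 
for q in c[0][:2]: print(plane(q[:2]+[115,170],K,E,.062), plane(q[:2]+[115+q[2],170],K,E,.062))
print("pencils",plane([427,293],K,E,.095),"tape",plane([249,127],K,E,.019))
E
```

```text
holder (array([0.4705, 0.0874]), array([35.1, 84.1]), 0.7)
bow (array([0.4702, 0.092 ]), array([12.6, 30.5]), 0.2)
tongs-small [[0.53774655 0.06294214]]
tray (array([ 0.5499, -0.2128]), array([165.4, 254.1]), -12.1)
bead 45 [336.86666667 194.02222222] [[ 0.60121917 -0.17608594]]
bead 41 [370.97560976 203.58536585] [[ 0.57479061 -0.27024504]]
bead 54 [331.03703704 219.01851852] [[ 0.5315557  -0.15951322]]
bead 40 [369.   228.25] [[ 0.50644748 -0.26378522]]
dish circ
[[[43.5 37.5 26.8]]]
[[0.55789418 0.30831662]] [[0.55813103 0.23584481]]
pencils [[ 0.33686163 -0.3981507 ]] tape [[0.79252178 0.07115014]]
```

```bash
cat >> h.py <<'E'
from plant import *
from scipy.spatial.transform import Rotation as Rt
def wrist(name):
    p,o=np.array(current_eef_pos()),np.array(current_tcp_rot())
    d=get_image("wrist"); T=np.eye(4);T[:3,:3]=Rt.from_euler("xyz",o).as_matrix();T[:3,3]=p
    E=np.linalg.inv(T@d["hand_eye"]); np.savez(name+".npz",K=d["intrinsics"],E=E,im=d["image"]); cv2.imwrite(f"pics/{name}.png",d["image"]); return d
def dn(yaw): return [np.pi,0,yaw]
E
python3 - <<'E'
from h import *
p=current_eef_pos(); movel([p[0],p[1],.32],velocity=.25)
reach([.47,.09,.24],dn(.0)); d=wrist("w1")
print(current_time(),current_eef_pos(),current_tcp_rot(),current_force(),current_q())
print(np.round(d["hand_eye"],3))
E
```

```text
3.325 [0.47026969 0.08930925 0.24002961] [-3.14144644e+00 -2.14267131e-05 -1.16791956e-03] [-0.11087518 -0.37968387  0.31361181] [ 0.80626149  0.08879448 -1.12140686  1.76190619  0.08197224  1.34170944
 -1.90421249]
[[-0.    -0.966 -0.26   0.072]
 [ 1.    -0.     0.     0.   ]
 [-0.001 -0.26   0.966 -0.161]
 [ 0.     0.     0.     1.   ]]
```

View pics/w1.png

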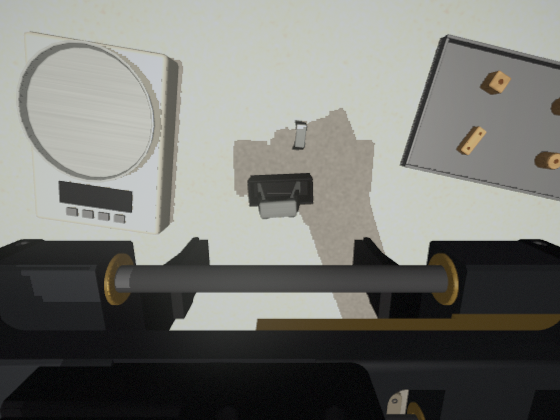

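The wrist view shows the holder centred near (280,190), with the tongs' bow at (278,210) in front of it. The small tongs are at (300,134) and the scale is on the left.

```bash
python3 - <<'E'
from h import *
d=np.load("w1.npz");K,E=d["K"],d["E"]
print("bow top corners",plane([[260,203],[299,203],[260,216],[296,216],[278,209]],K,E,.13))
print("holder outer top corners",plane([[248,176],[313,174],[249,208],[313,205],[280.5,190.5]],K,E,.045))
g=d["im"].mean(2); m=np.zeros_like(g,bool); m[168:222,240:320]=(g<60)[168:222,240:320]
print(rect(m,K,E,.045))
c=cv2.HoughCircles(cv2.medianBlur(d["im"][...,1],3)[30:190,10:175],cv2.HOUGH_GRADIENT,1,50,param1=80,param2=15,minRadius=60,maxRadius=75);print(c)
q=c[0][0];print("dish",plane([q[:2]+[10,30],q[:2]+[10+q[2],30]],K,E,.062))
for p,y in [([.47,.089,.08],0),([.51,-.264,.08],-.21),([.575,-.27,.08],-.21),([.56,.308,.13],0),([.56,.308,.13],.4)]:
  for a in(0,np.pi): q=ik(p,dn(y+a));print(p,y+a,None if q is None else np.round(q,2))
E
```

```text
bow top corners [[0.47607485 0.10871281]
 [0.47602336 0.07120366]
 [0.46305706 0.10897185]
 [0.46300831 0.07392757]
 [0.47008164 0.09142374]]
holder outer top corners [[0.48969678 0.1290676 ]
 [0.49205956 0.04902503]
 [0.44893814 0.12904859]
 [0.45275018 0.04793751]
 [0.47146875 0.08904114]]
(array([0.4688, 0.0892]), array([46.9, 79.6]), 2.4)
[[[85.5 79.5 69.9]]]
dish [[0.56630392 0.29370034]
 [0.56620692 0.2163269 ]]
[0.47, 0.089, 0.08] 0 [ 0.67  0.32 -1.06  1.96  0.32  1.05 -2.1 ]
[0.47, 0.089, 0.08] 3.141592653589793 [ 0.92  0.62 -1.46  1.95  0.67  1.2   0.77]
[0.51, -0.264, 0.08] -0.21 [ 1.1   0.49 -0.87  1.72  0.42  1.12 -1.68]
[0.51, -0.264, 0.08] 2.931592653589793 [ 1.27  0.63 -1.14  1.72  0.61  1.2   1.33]
[0.575, -0.27, 0.08] -0.21 [ 0.93  0.59 -0.76  1.56  0.43  1.17 -1.7 ]
[0.575, -0.27, 0.08] 2.931592653589793 [ 1.17  0.79 -1.18  1.55  0.75  1.31  1.25]
[0.56, 0.308, 0.13] 0 [ 0.21  0.73 -1.18  1.49  0.68  1.37 -2.57]
[0.56, 0.308, 0.13] 3.141592653589793 [ 0.24  0.78 -1.25  1.49  0.74  1.41  0.53]
[0.56, 0.308, 0.13] 0.4 [ 0.25  0.79 -1.26  1.49  0.75  1.41 -2.21]
[0.56, 0.308, 0.13] 3.541592653589793 [ 0.24  0.78 -1.25  1.49  0.74  1.41  0.93]
```

```bash
python3 - <<'E'
from h import *
q=np.array(current_q());q[6]+=np.pi;movej(q)
Y=np.pi+.01
movel([.470,.0905,.12],dn(Y),.25); movel([.470,.0905,.0755],velocity=.1)
print(current_force(),current_time())
grasp(5); print("open",current_opening(),current_force(),current_wrist_torque())
movel([.470,.0905,.19],velocity=.12); wait(.2)
print("open",current_opening(),current_force(),current_eef_pos(),current_q(),current_time())
wrist("w2")
E
```

```text
[ 0.28427594 -0.31038296  0.38506866] 7.2
open 0.045372836151162166 [-0.02198008  0.54713435 -0.17593275] [-0.03263637 -0.10977289  0.01041232]
open 0.04411119997619621 [-0.43053889  0.08801011 -0.42810651] [0.46969984 0.09052854 0.18950362] [ 0.77910624  0.15001859 -1.12476953  1.83540289  0.14219529  1.24499102
  1.19388382] 9.2833
```

View pics/w2.png

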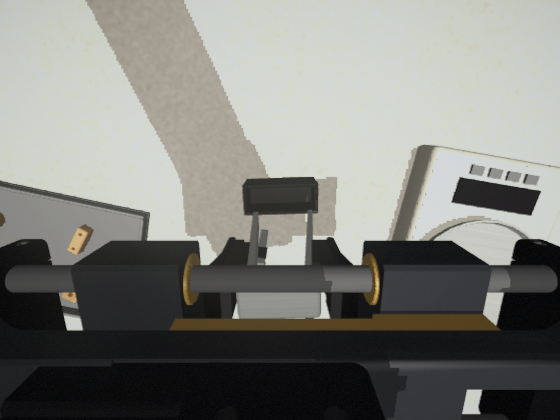

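The tongs are held open at 44 mm and are clear of the holder. Next I'll look at the drums from close above.

```bash
python3 - <<'E'
from h import *
Y=np.pi-.21
movel([.470,.0905,.26],velocity=.3); reach([.59,-.266,.25],dn(Y)); wait(.15); wrist("w3")
print(current_time(),current_opening(),current_q())
d=np.load("w3.npz");K,E,g=d["K"],d["E"],d["im"].astype(int)
sat=((g[...,2]-g[...,0])>40).astype(np.uint8); sat[235:]=0
n,l,st,ce=cv2.connectedComponentsWithStats(sat)
for i in range(1,n):
    if st[i][4]>60: print(st[i],ce[i],plane(ce[i],K,E,.026))
E
```

```text
11.325 0.044128028307190946 [ 0.93088308  0.49178495 -0.8384365   1.32037892  0.36063244  1.48244725
  1.48502923]
[ 64   0  35   5 127] [80.95275591  1.59055118] [[ 0.33212532 -0.44597849]]
[340 110  20  29 302] [349.5        124.24503311] [[ 0.53047665 -0.16265998]]
[260 114  16  16 201] [267.54726368 121.56716418] [[ 0.50572348 -0.26424675]]
[267 167  15  15 181] [274.1878453  174.14917127] [[ 0.57303634 -0.27020304]]
[338 171  18  17 216] [346.18981481 178.98611111] [[ 0.59926444 -0.17721027]]
```

View pics/w3.png

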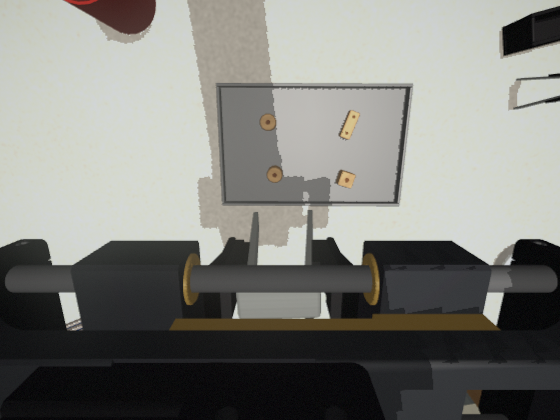

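The drums agree with the top view to within 2 mm, at (267,121) and (274,174). I'll pick up the first one, at (0.574,-0.270).

```bash
python3 - <<'E'
from h import *
x,y=.574,-.2702
movel([x,y,.15],velocity=.3); movel([x,y,.0805],velocity=.15)
print(current_force())
grasp(20); wait(.2); print("open",current_opening(),current_force(),current_eef_pos())
movel([x,y,.16],velocity=.15); wait(.2); print("open",current_opening(),current_force(),current_time())
movel([.60,y+.03,.24],velocity=.3)
reach([.60,.30,.25],dn(np.pi-.1)); wait(.1); wrist("w4"); print(current_opening(),current_q(),current_time())
E
```

```text
[ 0.62404983 -0.56439928 -0.3209061 ]
open 0.03684751102275029 [0.2590739  1.01832276 4.10172631] [ 0.5747099  -0.27032304  0.08146703]
open 0.036634840105242455 [-0.70714817 -0.28211589 -0.36913374] 13.7333
0.03685279482431036 [ 0.19052057  0.71916316 -1.23558382  1.23623046  0.67244741  1.61334378
  0.55619815] 16.2833
```

View pics/w4.png

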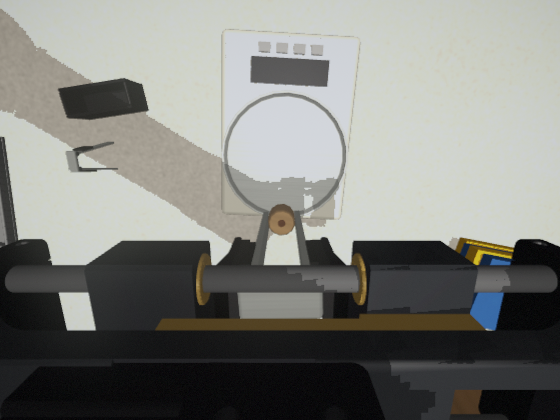

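The bead is held upright between the tips at (281,218). The dish rim circle is centred near (285,155) with a radius of about 61 px.

```bash
cat >> h.py <<'E'
def place(x,y,yaw):
    movel([x,y,.20],dn(yaw),.3); movel([x,y,.143],velocity=.12); wait(.2); f0=current_force()[2]
    z=.143
    while z>.1295:
        z-=.001; movel([x,y,z],velocity=.03); f=current_force()[2]
        if f-f0>1.2: break
    print("touch z",z,"df",f-f0,current_eef_pos())
    grasp(5); wait(.3); print("open",current_opening(),current_force())
E
python3 - <<'E'
from h import *
d=np.load("w4.npz");K,E=d["K"],d["E"]
P=plane([[225,154.5],[346,154.5],[285.5,93.5]],K,E,.062);print(P)
c=cv2.HoughCircles(cv2.medianBlur(d["im"][...,1],3)[80:230,210:365],cv2.HOUGH_GRADIENT,1,50,param1=80,param2=12,minRadius=55,maxRadius=66);q=c[0][0];print(q,plane(q[:2]+[210,80],K,E,.062))
cx=P[2,0]+.076;cy=P[:2,1].mean();print("dish",cx,cy)
if abs(cx-.56)<.015 and abs(cy-.30)<.015:
    place(cx+.025,cy,np.pi-.1); print(current_time())
    movel([cx+.025,cy,.20],velocity=.15); movel([.61,cy,.27],velocity=.3); wait(.1); wrist("w5"); print(current_opening(),current_time())
E
```

```text
[[0.5495899  0.23702463]
 [0.56418458 0.37968811]
 [0.48967939 0.31495725]]
[76.5 73.5 59.9] [[0.55584846 0.3096607 ]]
dish 0.5656793932741622 0.30835637093652046
touch z 0.13099999999999998 df 1.8442932130497636 [0.59073249 0.30850892 0.13121312]
open 0.04414433432558539 [ 0.20437185  0.18877267 -1.03976399]
20.9917
0.04413025573153297 22.1417
```

View pics/w5.png

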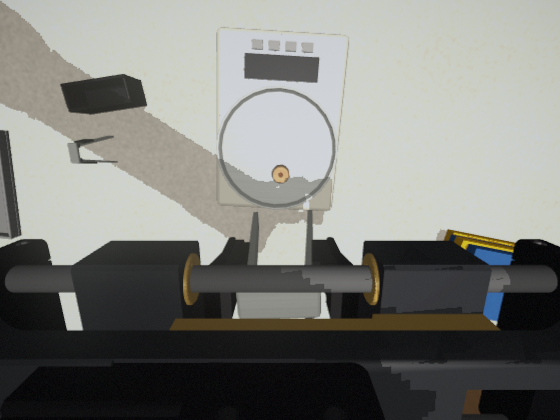

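The first drum stands in the dish at (280,174), well inside the rim, and the tongs are clear of it. Now the second drum.

```bash
python3 - <<'E'
from h import *
x,y=.5062,-.264
reach([.52,-.24,.25],dn(np.pi-.21)); print(current_opening(),current_time())
movel([x,y,.15],velocity=.3); movel([x,y,.0805],velocity=.15)
grasp(20); wait(.2); print("open",current_opening(),current_force(),current_eef_pos())
movel([x,y,.16],velocity=.15); wait(.2); print("open",current_opening(),current_force(),current_time())
if current_opening()>.035:
    movel([x+.02,y+.03,.25],velocity=.3)
    reach([.533,.3085,.25],dn(np.pi-.1)); print(current_opening())
    place(.533,.3085,np.pi-.1)
    movel([.533,.3085,.20],velocity=.15); movel([.61,.3085,.27],velocity=.3); wait(.1); wrist("w6"); print(current_opening(),current_q(),current_time())
E
```

```text
0.04429141234217407 24.1417
open 0.03689810069063871 [ 0.94375463 -0.03380664  4.29108166] [ 0.50683695 -0.26411291  0.08128692]
open 0.03699261243896024 [-0.11411027 -0.07227759 -0.57667072] 26.5583
0.03674912394542604
touch z 0.13099999999999998 df 1.2163317016676982 [0.53303264 0.30864234 0.13115195]
open 0.04427589109289845 [ 0.35761888  0.38480198 -0.21712279]
0.04378706080329735 [ 0.16832481  0.77532372 -1.31063401  1.16312132  0.74895572  1.69102337
  0.53567634] 34.95
```

View pics/w6.png

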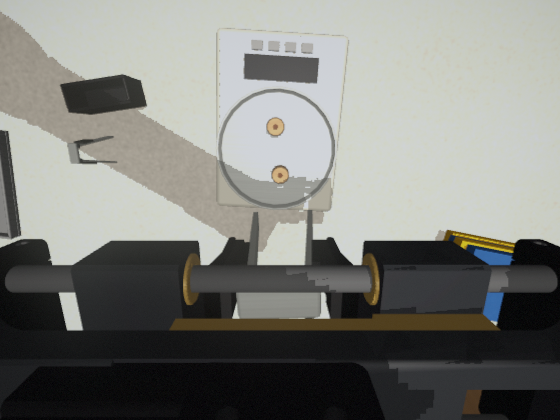

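Both drums stand in the dish, at (275,127) and (280,174), and the tongs sit unshifted in the gripper. I'll return them to the holder.

```bash
python3 - <<'E'
from h import *
Y=np.pi+.01; x,y=.470,.0897
reach([x,y,.26],dn(Y)); movel([x,y,.135],velocity=.2); wait(.2); f0=np.array(current_force())
z=.135
while z>.0755:
    z=max(z-.004,.0755); movel([x,y,z],velocity=.06); f=np.array(current_force())-f0
    if abs(f).max()>4: print("contact",z,f); break
print(z,f,current_opening(),current_time())
if z<.0785:
    gripper_open(); wait(.3); print(current_opening(),current_force())
    movel([x,y,.13],velocity=.12); movel([x,y,.24],velocity=.3); wait(.2)
wrist("w7"); print(current_force(),current_time())
E
```

```text
0.0755 [0.9765006  0.22019616 0.15408113] 0.0437386480563102 40.6917
0.0869905758480425 [-0.72516415 -0.24132581  0.02712354]
[ 0.40444611 -1.09068948  0.46527366] 43.3417
```

View pics/w7.png

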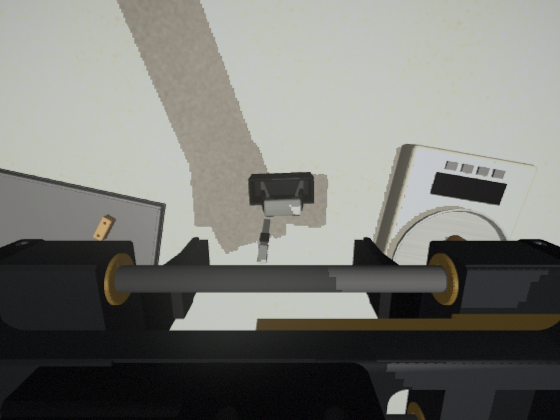

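The tongs stand upright in the holder, with the bow at (282,207) over the holder at (281,188), as they did at the start. The gripper is clear of everything.

```bash
python3 -c "
from plant import *
print(hand_in(),current_time())"
```

```text
the job is handed in; nothing more can be done
the job is handed in; nothing more can be done
```

I took the larger tongs from the holder and moved both drum beads to the scale dish, one at a time. I then stood the tongs back in their holder and handed the job in. The clock read about 43 s at the last check before hand-in, against the 67 s limit. No verdict is reported, so what follows rests on my own checks.

- **Drum beads:** the wrist camera showed both standing on end in the dish, about 58 mm apart and well inside the rim. Each touched down with a light contact of 1.2–1.8 N. The fingers never went near them.
- **Tongs:** the last picture showed them upright in the holder, in the same position as at the start. They went in with under 1 N of contact, and the gripper was open and clear.
- **Things left alone:** I worked clear of the square bead, the bar bead, the tape and the pencils. I did not re-measure any of them at the end.
- **Dish centre disagreed:** the first wrist view put the dish centre about 16 mm from where the top view had it. A closer look agreed with the top view, near (0.558, 0.309) m, but I placed the first bead from a hand-read estimate about 8 mm off in x. It sits about 33 mm from the centre, against 68 mm allowed.

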